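# Back off a knurled clamp screw and bring the profile up to the stop

## Task

Loosen the jig's knurled clamp screw by two full turns by rolling a fingertip lightly across the top of its rim, stroke after stroke, towards the end-stop end of the jig (anticlockwise seen from the head). Then, leaving the screw there, push the freed profile with the fingertips along the fence until its end is right up against the end stop. Do not push the profile before the screw is undone, grip or lift nothing, and leave the loose things around the jig where they are.

Things in the scene. Friction and masses are not known exactly. Their poses are not given: they have to be found in the camera images.
- jig: Clamping jig screwed to the table: it cannot move in a run, but stands elsewhere each time, turned up to 0.3 rad. Origin on the table top under it; x points from the screw head to the fence, y along the fence to the end stop, z up. In mm in this frame: grey base plate x -47 to 78, y -150 to 150, top at z 16 with dark slots; steel end stop block x -1 to 45, y 110 to 130, top at z 56.
- stop_face (a point): Point on the end stop's face that the profile's leading end comes to, 36 mm above the table; axes as the jig's (y points into the stop).
- fence_top (a point): Middle of the top of the jig's dark steel fence bar, which runs along the jig's y: 20 mm thick, 260 mm long, its top 56 mm above the table, level with the profile's top. Axes as the jig's.
- bracket_top (a point): Middle of the top of the jig's dark screw bracket, 52 mm above the table: 28 mm along the jig's x and 34 mm along y, with 10 mm thick flanges out to 39 mm either side along y that carry a screw head each, up to 34 mm above the table. Axes as the jig's.
- thumbscrew (a joint): Turn of the clamp screw in rad: 0 at the start (tight), grows as it loosens, 6.283 a full turn. Right-hand thread, 3 mm a turn; level axis along the jig's x. Loosening takes the top of the rim to the jig's +y. It stays where left; its drag is about 0.04 N m (2 N at the rim): a fingertip on the top of the rim with 5 to 15 N, moving along y, turns it by about distance / 25 mm.
- screw_head (a point): Centre of the screw's knurled steel head: a disc 50 mm across (top of the rim 25 mm above this point), 20 mm thick along the axis, rim with 40 straight ridges and one dark 9 mm tommy-bar hole that shows its turning. Starts at jig x -68, y -20, z 36 mm and backs 3 mm a turn towards the jig's -x, as does the pad from the profile. Axes as the jig's; they do not turn with the screw.
- spindle: The whole clamp screw (knurled head, 12 mm threaded spindle and swivel pad). Origin on the screw's axis, 5 mm before the pad's face, which presses on the middle of the profile's side; it slides with the screw but does not turn; axes as the jig's.
- profile: Loose piece of slotted aluminium profile, 40 x 40 mm, 150 mm long, about 0.26 kg, lying on the base plate against the fence, held by the screw's pad. Origin: centre of its underside (16 mm above the table); its y is its length, pointing to the end stop. At the start its leading end is 40 to 90 mm short of the stop.
- profile_lead (a point): Centre of the profile's leading end face (the end towards the stop), 20 mm above the base plate; axes as the profile's.
- profile_tail (a point): Centre of the profile's other end face, the one to push on, 20 mm above the base plate; axes as the profile's. The plate (top 16 mm above the table) goes on for 20 to 70 mm behind it at the start.
- offcut: Bystander: short offcut of the same profile, 40 x 40 mm, standing 70 mm tall beyond the fence. Origin: centre of its underside.
- corner_bracket: Bystander: small aluminium corner bracket, 40 x 38 mm, 40 mm tall, on the robot's side of the jig. Origin: centre of its underside.
- hex_key: Bystander: L-shaped dark hex key lying flat, 6 mm thick, long arm 95 mm, short arm 32 mm, on the robot's side of the jig. Origin: on the long arm, near its middle, on the table.
- nut_bin: Bystander: open blue pick bin with slot nuts, 160 x 100 mm, 75 mm tall, past the end-stop end of the jig. Origin: centre of its underside.
There are look-alikes about, which are no part of the job. Leave any black or pink look-alike of the profile alone.

How it is judged:
By the outcome, as a careful person would: the job done as asked, in the order asked, and still so for the second after the job is handed in, with the robot touching nothing.
It also fails if it takes over 69 s, if anything falls off the work surface, if the arm or the gripper's body presses on something with over 40 N, if the wrist force passes 120 N, or if a joint passes its speed limit or range.

## Robot

A 6-joint arm with a two-finger parallel gripper is mounted at the origin on the work surface. World frame = base frame: x ahead of the robot, y to its left, z up, the work surface at z = 0. Lengths are in m, angles in rad, forces in N, time in s.
With the tool pointing down it reaches from about 0.3 to 0.875 m from the base axis. Payload 6.4 kg.
Tool frame: the origin (TCP) lies midway between the tips of the shut fingers; the grasp point (between the pads) lies ctrl.grip_depth behind it (ctrl.grip_depth is the distance from the TCP to the grasp point, in m); x points along the fingers, y is the direction in which the jaws open and shut, and the axes are right-handed (so a half turn about x gives the same grasp; the last joint's range is limited). The gripper opens to 85 mm and grips with 20 to 120 N. Pads are 22 mm wide; open, the fingers measure 114 mm over their backs; the gripper's body (76 mm by 85 mm) begins 54 mm behind the grasp point. The pads swing forward as they close: fully open they stand 13 mm farther back than shut.
Start: joints at [0.905, 0.181, 1.607, -0, 1.354, -0.206], TCP at [0.255, 0.515, 0.204] pointing down, gripper open.
Joint ranges: [-2.99, 2.99], [-0.89, 2.07], [0.3, 2.58], [-1.14, 4.28], [0, 2.63], [-3.12, 3.12]. Speed limits (rad/s): [2.57, 2.57, 3.01, 3.14, 3.14, 3.14].

## Interface

Orientations are given as a unit quaternion [w, x, y, z].
In Python, from bench import ctrl gives the robot as it stands.
- The arm moves only by the tool carry_out, never from a script. Its argument "motion" is one flat list of numbers, 7 for each row, row after row: the turn, a rotation vector about the tool's x, y, z in degrees, then the shift along the tool's x, y, z in m, then the gripper's target within -1 to 1 (shut at 1, half-way at 0, fully open at -1). A call has 1 to 10 rows; each row shifts and turns the pose as measured when the row begins, along the tool's axes as they then stand; what a row does not reach is not made up. A row lasts 1/10 s, in which the tool goes at most 50 mm and 8.59 degrees, less where a joint would pass 70% of its speed; a pose out of reach is approached as far as the arm can. A call with a gripper value outside its range is refused whole. The fingers move at their own pace and stop on an object; the grip force is fixed at half the most. Time passes only in rows, so rows that do not move let the fingers close. It gives the time, the measured TCP pose, the force and the opening at its end, in the units of the state.
- ctrl.get_obs(): the state, without advancing time (a new reading comes with each control period).
- ctrl.camera(name): name is "scene" or "top" or "wrist"; returns the picture (384x512x3 uint8, blue, green, red); there is no depth.
- ctrl.camera_params(name): a dict with "mtx" (3x3 intrinsics, pixels), "pose" (4x4, takes a point from camera to world coordinates); the wrist camera has in their place "hand_eye" (4x4, takes a point from camera to tool coordinates, whose origin is the TCP and whose axes are the tool frame's). Camera axes: x right, y down, z forward; pixel columns grow to the right and rows downward; lengths in m; the calibration is good to about 2 mm. A picture is of the moment at which its call begins: read the wrist's pose just before it. camera_params takes no time and is no camera call.
- ctrl.hand_in(): hands the job in, once; it reports no verdict.
Trained networks look in the newest picture that a camera, given by its name, has taken for a name from the list of things; names that differ only in an ending like _2 or _b are one class to them, and where a whole thing is asked for, a point or a joint stands for the part that bears it (a point fixed in the world has none). Each returns a list of dicts, best first, with "conf" (0 to 1); they miss things now and then, are a little off and sometimes report something else, mostly with a low value. They report only what shows in the picture. A call takes as long as a camera call. They do not tell look-alikes from the thing itself.
- ctrl.boxes_of(camera, thing): "point" ([x, y, z] in m, in the coordinates of the camera as it stood for that picture, good to about 4 mm: the middle of the surface that is visible of it).
- ctrl.trace(camera, thing): "pixels" (384x512 bool, what is visible of it).
- ctrl.landmark_of(camera, thing): "point" ([x, y, z] in m, in the coordinates of the camera as it stood for that picture, good to about 4 mm: a listed point, or the origin of a listed thing).
The state is a dict: "time_s": time; "q": joint angles; "dq": joint speeds; "joint_efforts": joint torques, N m; "eef_pos": TCP position; "eef_rot": TCP orientation; "wrist_force": force on the tool from outside, world axes, zero at the start; "torque": the same for the moment, N m; "opening": opening from 0.0 (shut) to 1.0 (fully open).
Only numpy, scipy, OpenCV 4.12 (cv2) and the standard library are available. Lean on these libraries where they do the work, as an engineer would, in place of code of your own. Each camera call takes 0.05 s, during which the arm holds its last target. There are 200 camera calls.

## Working session

There is one attempt and no reset: what is moved stays moved. The work goes in short steps, Python scripts to look and compute and a tool call to move; the robot and the scene stay as the last step left them, time stands still between calls to the robot, and variables do not carry over. Pictures are saved under pics/ and viewed, about 8 in all and at most 12, crops included, and the job is handed in when it is done.

Besides the shell and the picture viewer there is one more tool, called by a JSON object that holds its "name" and its "arguments", one argument or row to a line. carry_out: Moves the arm, as the interface text tells. Its arguments: {"type":"object","properties":{"motion":{"type":"array"}},"required":["motion"]}

```bash
mkdir -p pics; ls
cat > h.py <<'E'
import numpy as np, cv2
from bench import ctrl
from scipy.spatial.transform import Rotation as R
def Rt(q): return R.from_quat([q[1],q[2],q[3],q[0]])
def campose(cam):
    p=ctrl.camera_params(cam)
    if cam!='wrist': return np.array(p['pose'])
    o=ctrl.get_obs(); T=np.eye(4); T[:3,:3]=Rt(o['eef_rot']).as_matrix(); T[:3,3]=o['eef_pos']
    return T@np.array(p['hand_eye'])
def lm(cam,things,f='landmark_of'):
    T=campose(cam)
    for t in things:
        for d in getattr(ctrl,f)(cam,t)[:3]:
            print(cam,t,round(d['conf'],2),np.round((T@np.r_[d['point'],1])[:3],4))
E
python3 - <<'E'
from h import *
o=ctrl.get_obs(); print({k:np.round(v,3) for k,v in o.items()}, ctrl.grip_depth)
for c in ['scene','top']:
    cv2.imwrite(f'pics/{c}0.png',ctrl.camera(c))
    lm(c,['jig','stop_face','fence_top','bracket_top','screw_head','spindle','profile_lead','profile_tail','offcut','corner_bracket','hex_key','nut_bin'])
print(ctrl.get_obs()['time_s'])
E
```

```text
pics
{'time_s': np.float64(0.0), 'q': array([ 0.905,  0.182,  1.608, -0.   ,  1.354, -0.206]), 'dq': array([ 0.001, -0.   , -0.001, -0.   ,  0.001,  0.   ]), 'joint_efforts': array([-1.0000e-03, -4.4489e+01, -3.5132e+01, -1.0000e-03,  9.0000e-03,
        0.0000e+00]), 'eef_pos': array([0.255, 0.515, 0.203]), 'eef_rot': array([ 0.688,  0.161,  0.689, -0.162]), 'wrist_force': array([ 0.655, -0.059,  0.106]), 'torque': array([-0.051,  0.022,  0.067]), 'opening': np.float64(0.999)} 0.0187
scene jig 0.74 [ 0.5846  0.0397 -0.    ]
scene jig 0.26 [0.5748 0.1501 0.037 ]
scene stop_face 0.68 [0.575  0.1489 0.0356]
scene fence_top 0.7 [0.6389 0.0487 0.0569]
scene bracket_top 0.59 [0.5552 0.0104 0.0505]
scene screw_head 0.9 [ 0.5249 -0.0049  0.0262]
scene spindle 0.86 [0.5893 0.0205 0.0364]
scene spindle 0.66 [0.6377 0.0465 0.0534]
scene profile_lead 0.97 [0.4005 0.0335 0.018 ]
scene profile_lead 0.97 [ 0.4321 -0.2062  0.0205]
scene profile_lead 0.89 [0.6009 0.0815 0.0308]
scene profile_tail 0.76 [ 0.6428 -0.0673  0.0313]
scene profile_tail 0.76 [ 0.3936 -0.3404  0.0201]
scene profile_tail 0.73
[... 455 characters left out ...]
3  0.011  0.0525]
top screw_head 0.73 [0.5744 0.1514 0.032 ]
top screw_head 0.49 [ 5.227e-01 -5.000e-04  3.970e-02]
top spindle 0.52 [0.587  0.0168 0.0342]
top profile_lead 0.93 [0.5951 0.0772 0.0394]
top profile_lead 0.9 [ 0.4332 -0.2043  0.0195]
top profile_lead 0.85 [0.4009 0.0276 0.0195]
top profile_tail 0.94 [ 0.5751 -0.3343  0.0212]
top profile_tail 0.93 [0.2564 0.1304 0.0217]
top profile_tail 0.84 [ 0.3899 -0.3504  0.016 ]
top offcut 0.9 [0.6995 0.0825 0.0015]
top offcut 0.32 [0.5977 0.0798 0.0385]
top corner_bracket 0.66 [4.590e-01 1.307e-01 3.000e-04]
top corner_bracket 0.26 [0.6348 0.0453 0.0538]
top hex_key 0.52 [ 0.5409 -0.1658  0.0027]
top nut_bin 0.86 [0.5356 0.2831 0.0018]
1.3
```

View pics/scene0.png

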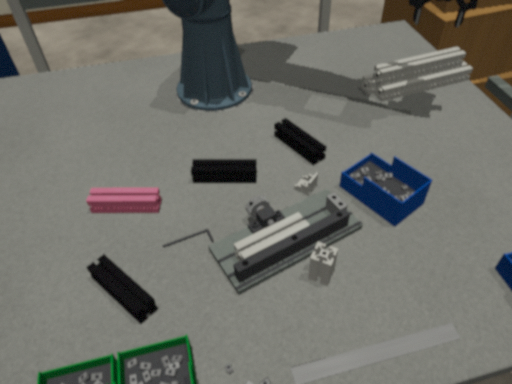

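View pics/top0.png

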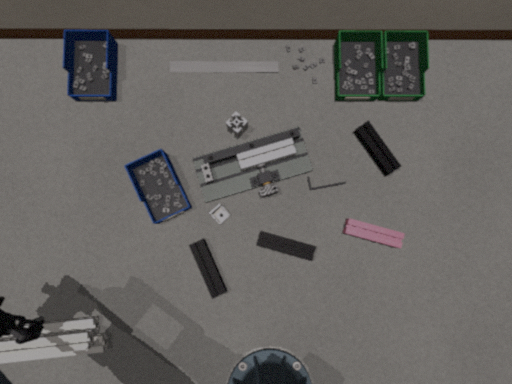

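The jig sits mid-picture: screw head toward the robot (top picture ~(267,188)), end stop at left (~(207,172)), white profile ~(267,153). The black and pink profiles are look-alikes. The jig is turned about +0.26 rad.

```bash
cat >> h.py <<'E'
def toolgoal(pos,yaw,sgn=1):
    """tool down, tool y = sgn*jig y"""
    x=np.array([0,0,-1.]); y=sgn*np.array([-np.sin(yaw),np.cos(yaw),0]); return np.array(pos),np.c_[x,y,np.cross(x,y)]
def delta(pos,yaw,sgn=1):
    o=ctrl.get_obs(); A=Rt(o['eef_rot']).as_matrix(); p,B=toolgoal(pos,yaw,sgn)
    rv=np.degrees(R.from_matrix(A.T@B).as_rotvec()); s=A.T@(p-o['eef_pos'])
    print('turn',np.round(rv,2),'shift',np.round(s,4),'t',o['time_s'],'F',np.round(o['wrist_force'],1),'pos',np.round(o['eef_pos'],4)); return rv,s
E
python3 - <<'E'
from h import *
print(np.round(ctrl.camera_params('wrist')['hand_eye'],3)); print(np.round(ctrl.camera_params('wrist')['mtx'],0))
print(np.round(Rt(ctrl.get_obs()['eef_rot']).as_matrix(),3))
for s in (1,-1): delta([.53,0.0,.20],.26,s)
# fit jig using both cams
from scipy.optimize import least_squares
L=np.array([[0,0],[22,110],[52,0],[-30,-20],[-68,-20],[-3,-20]])/1000
W=np.array([[.582,.0375],[.5753,.1507],[.637,.046],[.554,.0107],[.5238,-.0027],[.588,.0187]])
f=lambda p:((np.c_[np.cos(p[2])*L[:,0]-np.sin(p[2])*L[:,1],np.sin(p[2])*L[:,0]+np.cos(p[2])*L[:,1]]+p[:2]-W)).ravel()
r=least_squares(f,[.58,.03,.26]);print(r.x,np.round(r.fun*1e3,1))
E
```

```text
[[ 0.001 -0.263  0.965 -0.169]
 [ 1.     0.    -0.001 -0.001]
 [-0.     0.965  0.263 -0.066]
 [ 0.     0.     0.     1.   ]]
[[267.   0. 256.]
 [  0. 267. 192.]
 [  0.   0.   1.]]
[[ 0.     0.444  0.896]
 [-0.     0.896 -0.444]
 [-1.    -0.     0.   ]]
turn [-41.24   0.     0.  ] shift [ 0.0036 -0.3398  0.475 ] t 1.3 F [-0.9 -0.5  0.1] pos [0.2552 0.5153 0.2036]
turn [138.76   0.    -0.  ] shift [ 0.0036 -0.3398  0.475 ] t 1.3 F [-0.9 -0.5  0.1] pos [0.2552 0.5153 0.2036]
[0.58314727 0.03656149 0.25607005] [ 1.1 -0.9  1.3 -2.2 -3.5  3.7  5.2 -1.1 -1.4  2.7 -2.7 -2.2]
```

{"name": "carry_out", "arguments": {
  "motion": [0,0,0,0,-0.028,0.0395,1,0,0,0,0,-0.028,0.0395,1,0,0,0,0,-0.028,0.0395,1,0,0,0,0,-0.028,0.0395,1,0,0,0,0,-0.028,0.0395,1,0,0,0,0,-0.028,0.0395,1,0,0,0,0,-0.028,0.0395,1,0,0,0,0,-0.028,0.0395,1,0,0,0,0,-0.028,0.0395,1,0,0,0,0,-0.028,0.0395,1]
}}

```text
time_s: 2.3
eef_pos: [0.4913, 0.0814, 0.2049]
eef_rot: [0.691, 0.159, 0.688, -0.155]
wrist_force: [0.2, 1.4, 1.1]
opening: -0.005
```

{"name": "carry_out", "arguments": {
  "motion": [-8,0,0,0,-0.025,0.035,1,-8,0,0,0,-0.02,0.03,1,-8,0,0,0,0,0,1,-8,0,0,0,0,0,1,-8,0,0,0,0,0,1,0,0,0,0,0,0,1]
}}

```text
time_s: 2.9
eef_pos: [0.5393, 0.0037, 0.2053]
eef_rot: [0.704, -0.094, 0.698, 0.094]
wrist_force: [-0.0, 0.2, -0.4]
opening: -0.003
```

Run:
```python
from h import *
delta([.53,0.0,.20],.256)
for k in range(2):
    im=ctrl.camera('wrist'); 
    lm('wrist',['jig','stop_face','fence_top','bracket_top','screw_head','spindle','profile_lead','profile_tail'])
cv2.imwrite('pics/w1.png',cv2.resize(im,None,fx=1.5,fy=1.5))
```

```text
turn [0.58 0.5  0.03] shift [ 0.0052 -0.0012 -0.01  ] t 2.9 F [-0.   0.2 -0.4] pos [0.5393 0.0037 0.2053]
wrist jig 0.81 [ 0.5835  0.0374 -0.0021]
wrist stop_face 0.58 [0.5743 0.1465 0.0327]
wrist stop_face 0.19 [0.5823 0.0356 0.    ]
wrist fence_top 0.58 [5.345e-01 2.819e-01 1.000e-04]
wrist screw_head 0.76 [ 0.5233 -0.0014  0.0338]
wrist screw_head 0.72 [0.558  0.0088 0.0535]
wrist spindle 0.78 [0.5868 0.0163 0.0353]
wrist profile_lead 0.97 [ 0.6941 -0.2496  0.0153]
wrist profile_lead 0.92 [ 0.4292 -0.2074  0.0195]
wrist profile_lead 0.91 [0.5981 0.0772 0.0362]
wrist profile_tail 0.55 [ 0.6382 -0.0696  0.0363]
wrist profile_tail 0.31 [0.5565 0.0103 0.0515]
wrist profile_tail 0.3 [ 0.5226 -0.0011  0.0332]
wrist jig 0.67 [0.5839 0.0362 0.0006]
wrist stop_face 0.96 [0.5726 0.148  0.0341]
wrist bracket_top 0.69 [0.5569 0.0113 0.0533]
wrist screw_head 0.95 [ 5.206e-01 -4.000e-04  3.400e-02]
wrist spindle 0.77 [0.5871 0.0167 0.0354]
wrist profile_lead 0.84 [ 0.4292 -0.2057  0.022 ]
wrist profile_lead 0.75 [ 0.6935 -0.2486  0.0163]
wrist profile_lead 0.73 [0.388  0.1904 0.0184]
wrist profile_tail 0.59 [ 0.6381 -0.0678  0.0352]
```

View pics/w1.png

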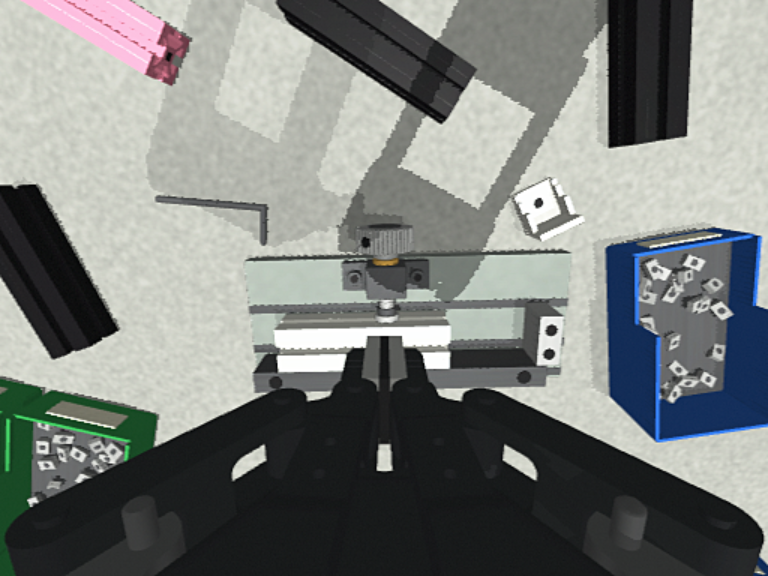

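Wrist view: jig plate edge (245,260)-(570,252), screw head centred ~(387,238) with its dark hole at (365,242), shut fingers at (385,360), profile from x=275 to 450 and stop at (545,335).

```bash
cat >> h.py <<'E'
def bp(cam,px,z):
    T=campose(cam);K=np.array(ctrl.camera_params(cam)['mtx'])
    d=T[:3,:3]@np.linalg.solve(K,np.r_[px,1.]);return T[:3,3]+d*(z-T[2,3])/d[2]
def jp(p,x,y):
    c,s=np.cos(p[2]),np.sin(p[2]);return np.array([p[0]+c*x-s*y,p[1]+s*x+c*y])
E
python3 - <<'E'
from h import *
a,b=bp('wrist',np.r_[245,260]/1.5,.016),bp('wrist',np.r_[570,252]/1.5,.016)
print(a,b,np.linalg.norm(b-a),'yaw',np.arctan2(-(b-a)[0],(b-a)[1]))
yaw=np.arctan2(-(b-a)[0],(b-a)[1])
m=(a+b)/2; c=np.r_[jp([m[0],m[1],yaw],.047,0),yaw]; print('jig',c)
print('head',jp(c,-.068,-.02),'stop',jp(c,.022,.11),'tail x22,y-0.1',jp(c,.022,-.1))
for u in (358,413): print('rim px',bp('wrist',np.r_[u,235]/1.5,.040))
h=jp(c,-.068,-.02); delta([h[0],h[1],.08],yaw); delta([*jp(c,-.068,-.03),.08],yaw)
E
```

```text
[ 0.5780277  -0.11762133  0.016     ] [0.49340769 0.16542602 0.016     ] 0.2954257064803576 yaw 0.29050297367636896
jig [0.58074839 0.03736475 0.29050297]
head [ 0.52132628 -0.00127477] stop [0.57031883 0.14905729] tail x22,y-0.1 [ 0.63047001 -0.05214369]
rim px [ 0.52516944 -0.02313424  0.04      ]
rim px [0.51310417 0.02124655 0.04      ]
turn [-1.45  0.51  0.04] shift [ 0.1252 -0.0004 -0.0198] t 3.8 F [-0.6 -0.4 -0.4] pos [0.5392 0.0041 0.2054]
turn [-1.45  0.51  0.04] shift [ 0.1252 -0.0104 -0.0195] t 3.8 F [-0.6 -0.4 -0.4] pos [0.5392 0.0041 0.2054]
```

{"name": "carry_out", "arguments": {
  "motion": [-1.45,0.5,0,0.03,-0.011,-0.02,1,0,0,0,0.045,0,0,1,0,0,0,0.045,0,0,1,0,0,0,0.015,0,0,1,0,0,0,0,0,0,1]
}}

```text
time_s: 4.3
eef_pos: [0.5255, -0.0132, 0.0688]
eef_rot: [0.702, -0.104, 0.697, 0.101]
wrist_force: [0.6, 1.0, 0.9]
opening: -0.001
```

Run:
```python
from h import *
delta([*jp([.581,.0373,.2905],-.069,-.031),.063],.2905)
im=ctrl.camera('wrist'); cv2.imwrite('pics/w2.png',cv2.resize(im[60:324,100:420],None,fx=2.2,fy=2.2))
```

```text
turn [0.06 0.36 0.26] shift [ 0.0057  0.0015 -0.0014] t 4.3 F [0.6 1.  0.9] pos [ 0.5255 -0.0132  0.0688]
```

View pics/w2.png

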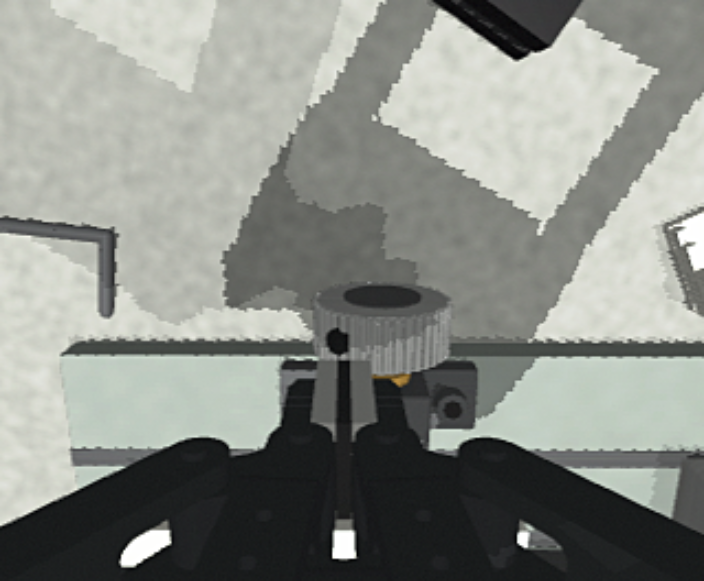

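The finger's near edge shows at crop (345,360), lower than I'd expect if the tip reached to tool z = -11 mm. The rim spans rows 314–375, where predicted, and the hole is at (337,342). I'll touch down and check.

{"name": "carry_out", "arguments": {
  "motion": [0,0.36,0.26,0.003,0,-0.002,1,0,0,0,0.002,0,0,1,0,0,0,0.002,0,0,1,0,0,0,0.001,0,0,1]
}}

```text
time_s: 4.75
eef_pos: [0.5275, -0.0146, 0.0658]
eef_rot: [0.702, -0.104, 0.697, 0.102]
wrist_force: [-0.3, -0.8, 0.3]
opening: 0.001
```

{"name": "carry_out", "arguments": {
  "motion": [0,0,0,0.002,0,0,1]
}}

```text
time_s: 4.85
eef_pos: [0.5283, -0.0148, 0.0645]
eef_rot: [0.703, -0.104, 0.696, 0.102]
wrist_force: [-0.2, 0.4, 0.4]
opening: -0.002
```

{"name": "carry_out", "arguments": {
  "motion": [0,0,0,0.002,0,0,1]
}}

```text
time_s: 4.95
eef_pos: [0.5286, -0.0148, 0.0628]
eef_rot: [0.703, -0.104, 0.696, 0.101]
wrist_force: [0.4, 0.6, 0.4]
opening: 0.005
```

{"name": "carry_out", "arguments": {
  "motion": [0,0,0,0.002,0,-0.003,1,0,0,0,0.001,0,-0.003,1]
}}

```text
time_s: 5.15
eef_pos: [0.5229, -0.0166, 0.0596]
eef_rot: [0.703, -0.104, 0.696, 0.101]
wrist_force: [-0.4, -0.5, 0.8]
opening: 0.004
```

Run:
```python
from h import *
delta([*jp([.581,.0373,.2905],-.069,-.031),.061],.2905)
```

```text
turn [0.1  0.53 0.32] shift [-0.0014  0.004   0.0022] t 5.15 F [-0.4 -0.5  0.8] pos [ 0.5229 -0.0166  0.0596]
```

{"name": "carry_out", "arguments": {
  "motion": [0,0.5,0.3,0,0.004,0.002,1,0,0,0,0.002,0,0,1]
}}

```text
time_s: 5.35
eef_pos: [0.5231, -0.012, 0.0574]
eef_rot: [0.699, -0.103, 0.7, 0.103]
wrist_force: [0.7, -0.3, -0.3]
opening: -0.002
```

{"name": "carry_out", "arguments": {
  "motion": [0,0,0,0.002,0,0,1]
}}

```text
time_s: 5.45
eef_pos: [0.5231, -0.0118, 0.0552]
eef_rot: [0.699, -0.103, 0.7, 0.103]
wrist_force: [0.0, -0.5, -0.8]
opening: 0.002
```

{"name": "carry_out", "arguments": {
  "motion": [0,0,0,0.002,0,0,1]
}}

```text
time_s: 5.55
eef_pos: [0.5232, -0.0118, 0.053]
eef_rot: [0.699, -0.103, 0.7, 0.103]
wrist_force: [0.2, -0.8, 0.9]
opening: -0.001
```

Run:
```python
from h import *
delta([*jp([.581,.0373,.2905],-.069,-.031),.061],.2905)
im=ctrl.camera('wrist'); a=im[150:270,200:340]; b=ctrl.camera('scene')[170:260,220:340]
cv2.imwrite('pics/w3.png',np.vstack([cv2.resize(a,(560,480)),cv2.resize(b,(560,420))])[:,:] if 0 else cv2.resize(a,(700,600)))
```

```text
turn [ 0.1  -0.03 -0.01] shift [-0.008  -0.0005  0.0005] t 5.55 F [ 0.2 -0.8  0.9] pos [ 0.5232 -0.0118  0.053 ]
```

View pics/w3.png

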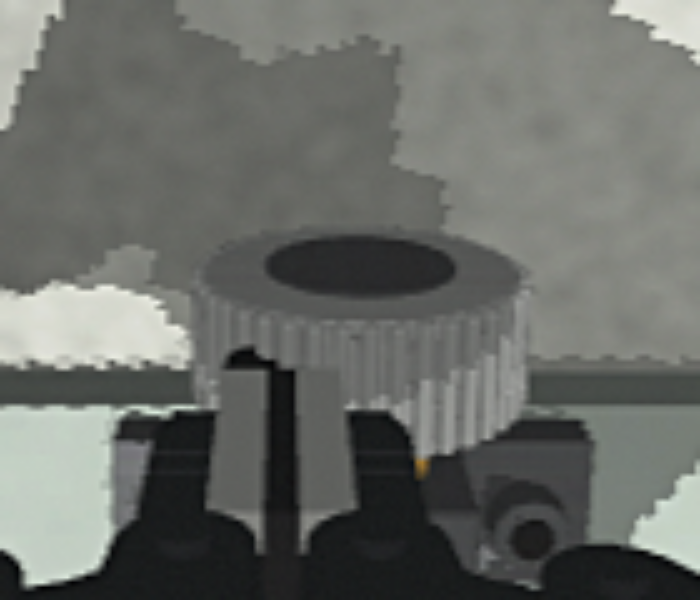

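{"name": "carry_out", "arguments": {
  "motion": [0,0,0,0.002,0,0,1]
}}

```text
time_s: 5.75
eef_pos: [0.5231, -0.0118, 0.0509]
eef_rot: [0.699, -0.103, 0.7, 0.103]
wrist_force: [0.7, -0.5, 0.8]
opening: -0.002
```

{"name": "carry_out", "arguments": {
  "motion": [0,0,0,0.002,0,0,1]
}}

```text
time_s: 5.85
eef_pos: [0.523, -0.0119, 0.0487]
eef_rot: [0.699, -0.103, 0.7, 0.103]
wrist_force: [-0.0, 0.3, -0.4]
opening: 0.003
```

{"name": "carry_out", "arguments": {
  "motion": [0,0,0,0.002,0,0,1]
}}

```text
time_s: 5.95
eef_pos: [0.523, -0.0119, 0.0466]
eef_rot: [0.699, -0.103, 0.7, 0.103]
wrist_force: [0.5, -0.3, 0.3]
opening: 0.0
```

Run:
```python
from h import *
im=ctrl.camera('wrist'); a=im[150:270,200:340]; b=ctrl.camera('scene')
T=campose('scene');K=np.array(ctrl.camera_params('scene')['mtx']);o=ctrl.get_obs()
q=np.linalg.inv(T)@np.r_[o['eef_pos'],1];uv=K@q[:3]/q[2];print(uv)
u,v=int(uv[0]),int(uv[1]); b=b[v-60:v+60,u-70:u+70]
cv2.imwrite('pics/w4.png',np.hstack([cv2.resize(a,(400,343)),cv2.resize(b,(400,343),interpolation=cv2.INTER_CUBIC)]))
```

```text
[250.82813081 203.38711346   1.        ]
```

View pics/w4.png

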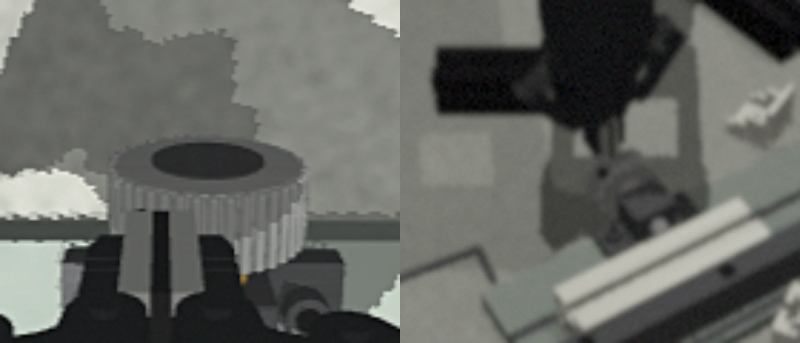

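The scene view shows the fingertips still just above the rim, so the real tips end well short of the reported TCP. I'll keep creeping down on force.

{"name": "carry_out", "arguments": {
  "motion": [0,0,0,0.002,0,0,1]
}}

```text
time_s: 6.15
eef_pos: [0.523, -0.0119, 0.0445]
eef_rot: [0.699, -0.103, 0.7, 0.103]
wrist_force: [-0.4, 0.4, 0.9]
opening: 0.0
```

{"name": "carry_out", "arguments": {
  "motion": [0,0,0,0.002,0,0,1]
}}

```text
time_s: 6.25
eef_pos: [0.523, -0.0119, 0.0423]
eef_rot: [0.699, -0.103, 0.7, 0.103]
wrist_force: [-0.2, -0.5, -0.4]
opening: 0.001
```

{"name": "carry_out", "arguments": {
  "motion": [0,0,0,0.002,0,0,1]
}}

```text
time_s: 6.35
eef_pos: [0.523, -0.0119, 0.0402]
eef_rot: [0.699, -0.103, 0.7, 0.103]
wrist_force: [-0.4, -0.2, -0.1]
opening: -0.003
```

{"name": "carry_out", "arguments": {
  "motion": [0,0,0,0.002,0,0,1]
}}

```text
time_s: 6.45
eef_pos: [0.523, -0.0119, 0.038]
eef_rot: [0.699, -0.103, 0.7, 0.103]
wrist_force: [0.7, 0.0, 0.8]
opening: 0.003
```

{"name": "carry_out", "arguments": {
  "motion": [0,0,0,0.002,0,0,1]
}}

```text
time_s: 6.55
eef_pos: [0.523, -0.0119, 0.0358]
eef_rot: [0.699, -0.103, 0.7, 0.103]
wrist_force: [-0.8, 0.8, -0.1]
opening: 0.003
```

{"name": "carry_out", "arguments": {
  "motion": [0,0,0,0.002,0,0,1]
}}

```text
time_s: 6.65
eef_pos: [0.523, -0.0119, 0.0336]
eef_rot: [0.699, -0.103, 0.7, 0.103]
wrist_force: [0.1, -0.2, -0.1]
opening: 0.003
```

{"name": "carry_out", "arguments": {
  "motion": [0,0,0,0.002,0,0,1]
}}

```text
time_s: 6.75
eef_pos: [0.5229, -0.0119, 0.0314]
eef_rot: [0.699, -0.103, 0.7, 0.103]
wrist_force: [-1.9, -0.6, 3.0]
opening: 0.004
```

Run:
```python
from h import *
delta([*jp([.581,.0373,.2905],-.069,-.031),.061],.2905)
im=ctrl.camera('wrist'); a=im[150:270,200:340]; b=ctrl.camera('scene')
b=b[160:250,210:315]
cv2.imwrite('pics/w5.png',np.hstack([cv2.resize(a,(400,343)),cv2.resize(b,(400,343),interpolation=cv2.INTER_CUBIC)]))
```

```text
turn [ 0.09 -0.05 -0.03] shift [-0.0296 -0.0005  0.0007] t 6.75 F [-1.9 -0.6  3. ] pos [ 0.5229 -0.0119  0.0314]
```

View pics/w5.png

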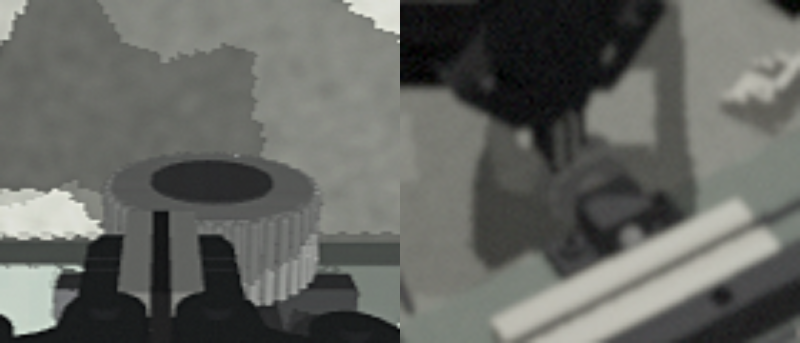

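Left panel: tips now sit on the rim's front edge (row ~210), contact at about TCP z 0.031 (3 N). So the real tip is about 30 mm short of the reported TCP, and I'll work by force.

{"name": "carry_out", "arguments": {
  "motion": [0,0,0,0.001,0,0,1]
}}

```text
time_s: 6.95
eef_pos: [0.5229, -0.012, 0.0308]
eef_rot: [0.699, -0.103, 0.7, 0.103]
wrist_force: [-3.5, 0.1, 5.9]
opening: 0.003
```

{"name": "carry_out", "arguments": {
  "motion": [0,0,0,0.001,0.006,0,1]
}}

```text
time_s: 7.05
eef_pos: [0.5216, -0.0076, 0.0305]
eef_rot: [0.699, -0.104, 0.7, 0.102]
wrist_force: [-5.2, -6.5, 11.9]
opening: -0.003
```

{"name": "carry_out", "arguments": {
  "motion": [0,0,0,0.001,0.006,0,1]
}}

```text
time_s: 7.15
eef_pos: [0.5202, -0.003, 0.0306]
eef_rot: [0.699, -0.104, 0.7, 0.102]
wrist_force: [-4.9, -2.3, 12.2]
opening: -0.0
```

{"name": "carry_out", "arguments": {
  "motion": [0,0,0,0.001,0.006,0,1]
}}

```text
time_s: 7.25
eef_pos: [0.519, 0.0018, 0.0309]
eef_rot: [0.699, -0.105, 0.7, 0.101]
wrist_force: [-4.5, -3.7, 10.8]
opening: 0.0
```

{"name": "carry_out", "arguments": {
  "motion": [0,0,0,0.001,0.007,0,1,0,0,0,0.001,0.004,0,1]
}}

```text
time_s: 7.45
eef_pos: [0.5166, 0.0112, 0.0309]
eef_rot: [0.7, -0.106, 0.699, 0.1]
wrist_force: [-1.8, -1.8, 3.9]
opening: -0.003
```

{"name": "carry_out", "arguments": {
  "motion": [0,0,0,-0.008,0,0.005,1,0,0,0,0,-0.026,0,1,0,0,0,0,0,0,1]
}}

```text
time_s: 7.75
eef_pos: [0.5303, -0.0116, 0.0406]
eef_rot: [0.7, -0.107, 0.699, 0.1]
wrist_force: [-0.8, 0.2, 0.8]
opening: -0.001
```

Run:
```python
from h import *
delta([*jp([.581,.0373,.2905],-.064,-.031),.032],.2905)
im=ctrl.camera('wrist'); a=im[150:270,200:340]
cv2.imwrite('pics/w6.png',cv2.resize(a,(420,360)))
```

```text
turn [0.22 0.06 0.55] shift [ 0.0086  0.0014 -0.0014] t 7.75 F [-0.8  0.2  0.8] pos [ 0.5303 -0.0116  0.0406]
```

View pics/w6.png

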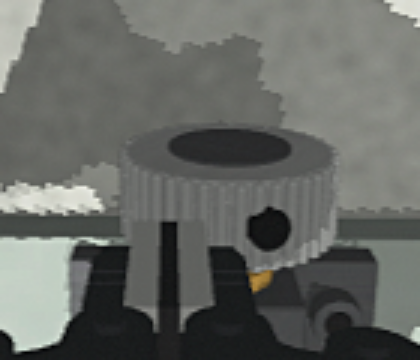

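The hole moved from (left) to right of the middle at (268,228): the screw turns the right way, about 1.1 rad in the first stroke. Continuing.

{"name": "carry_out", "arguments": {
  "motion": [0.2,0,0.5,0.009,0.001,0,1,0,0,0,0.0015,0.003,0,1,0,0,0,0.001,0.007,0,1]
}}

```text
time_s: 8.1
eef_pos: [0.528, -0.0014, 0.0302]
eef_rot: [0.7, -0.103, 0.699, 0.101]
wrist_force: [-5.8, -6.4, 14.8]
opening: -0.002
```

{"name": "carry_out", "arguments": {
  "motion": [0,0,0,0.001,0.007,0,1,0,0,0,0.001,0.007,0,1]
}}

```text
time_s: 8.3
eef_pos: [0.5246, 0.0111, 0.0303]
eef_rot: [0.7, -0.105, 0.699, 0.1]
wrist_force: [-3.5, -2.0, 9.7]
opening: 0.001
```

{"name": "carry_out", "arguments": {
  "motion": [0,0,0,0.001,0.006,0,1]
}}

```text
time_s: 8.4
eef_pos: [0.523, 0.0172, 0.0297]
eef_rot: [0.701, -0.105, 0.699, 0.1]
wrist_force: [-0.0, -1.2, 2.4]
opening: -0.003
```

{"name": "carry_out", "arguments": {
  "motion": [0,0,0,-0.007,0,0,1,0,0,0,0,-0.027,0,1]
}}

```text
time_s: 8.6
eef_pos: [0.5285, -0.0049, 0.0362]
eef_rot: [0.699, -0.106, 0.7, 0.103]
wrist_force: [-0.7, -0.3, -0.3]
opening: 0.005
```

```bash
cat >> h.py <<'E'
J=[.581,.0373,.2905]
def hole(px,T=None,back=0):
    """angle (deg) of hole about axis from vertical, + toward jig +y"""
    T=campose('wrist') if T is None else T;K=np.array(ctrl.camera_params('wrist')['mtx'])
    d=T[:3,:3]@np.linalg.solve(K,np.r_[px,1.]);c=T[:3,3]
    jy=np.array([-np.sin(J[2]),np.cos(J[2]),0]);jx=np.array([np.cos(J[2]),np.sin(J[2]),0])
    h=np.r_[jp(J,-.068,-.02),.036]
    P=np.array([(c-h)@jy,(c-h)[2]]);D=np.array([d@jy,d[2]])
    A,B,C=D@D,P@D,P@P-.025**2;disc=B*B-A*C
    if disc<0:return None
    t=(-B-disc**.5)/A;p=P+t*D;return np.degrees(np.arctan2(p[0],p[1])),1e3*((c+t*d-h)@jx)
def findhole():
    """dark blobs on the rim"""
    im=ctrl.camera('wrist');g=im.max(2);T=campose('wrist');out=[]
    n,l,st,ce=cv2.connectedComponentsWithStats((g<45).astype(np.uint8))
    for i in range(1,n):
        if 20<st[i,4]<400:
            r=hole(ce[i],T)
            if r and abs(r[1])<12: out.append((np.round(ce[i],1),st[i,4],np.round(r,1)))
    return im,out
E
python3 - <<'E'
from h import *
delta([*jp(J,-.064,-.031),.032],.2905)
T=np.eye(4);T[:3,:3]=Rt([0.702,-0.104,0.697,0.101]).as_matrix();T[:3,3]=[.5255,-.0132,.0688]
print('start hole',hole((253.2,215.5),T@np.array(ctrl.camera_params('wrist')['hand_eye'])))
T[:3,:3]=Rt([0.7,-0.107,0.699,0.1]).as_matrix();T[:3,3]=[0.5303,-0.0116,0.0406]
print('after 1',hole((200+268/3,150+228/3),T@np.array(ctrl.camera_params('wrist')['hand_eye'])))
im,o=findhole();print(o);cv2.imwrite('pics/w7.png',cv2.resize(im[150:270,200:340],(420,360)))
E
```

```text
turn [ 0.3  -0.06  0.22] shift [ 0.0042 -0.0056 -0.0016] t 8.6 F [-0.7 -0.3 -0.3] pos [ 0.5285 -0.0049  0.0362]
start hole (np.float64(-37.81389775485104), np.float64(0.845889046899953))
after 1 (np.float64(16.7468175954025), np.float64(0.5180117978310889))
[(array([303.9, 236.7]), np.int32(69), array([48. ,  9.6]))]
```

{"name": "carry_out", "arguments": {
  "motion": [0.3,0,0,0,-0.006,-0.001,1,0,0,0,0.005,0,0,1,0,0,0,0.0015,0.003,0,1,0,0,0,0.001,0.007,0,1,0,0,0,0.001,0.007,0,1,0,0,0,0.001,0.007,0,1,0,0,0,0.001,0.005,0,1,0,0,0,-0.007,0,0,1,0,0,0,0,-0.022,0,1,0,0,0,0,-0.008,0,1]
}}

```text
time_s: 9.65
eef_pos: [0.5329, -0.0184, 0.0387]
eef_rot: [0.7, -0.109, 0.699, 0.097]
wrist_force: [-0.8, 0.2, 0.9]
opening: 0.001
```

Run:
```python
from h import *
delta([*jp(J,-.064,-.031),.031],.2905)
```

```text
turn [0.09 0.01 0.95] shift [ 0.0076  0.0087 -0.0019] t 9.65 F [-0.8  0.2  0.9] pos [ 0.5329 -0.0184  0.0387]
```

{"name": "carry_out", "arguments": {
  "motion": [0,0,0.9,0,0.008,-0.002,1,0,0,0,0.007,0,0,1,0,0,0,0.0015,0.003,0,1,0,0,0,0.001,0.007,0,1,0,0,0,0.001,0.007,0,1,0,0,0,0.001,0.007,0,1]
}}

```text
time_s: 10.25
eef_pos: [0.5221, 0.01, 0.0301]
eef_rot: [0.7, -0.105, 0.7, 0.101]
wrist_force: [-4.6, -2.7, 12.0]
opening: 0.0
```

{"name": "carry_out", "arguments": {
  "motion": [0,0,0,0.001,0.005,0,1,0,0,0,-0.007,0,0,1,0,0,0.8,0,-0.022,0,1,0,0,0,0,-0.004,0,1]
}}

```text
time_s: 10.65
eef_pos: [0.5264, -0.0067, 0.0364]
eef_rot: [0.698, -0.101, 0.701, 0.107]
wrist_force: [-0.5, -1.1, -0.0]
opening: -0.001
```

Run:
```python
from h import *
delta([*jp(J,-.065,-.031),.031],.2905)
im,o=findhole();print(o);cv2.imwrite('pics/w8.png',cv2.resize(im[150:270,200:340],(420,360)))
```

```text
turn [ 0.33 -0.17 -0.53] shift [ 0.0053 -0.0045 -0.0001] t 10.65 F [-0.5 -1.1 -0. ] pos [ 0.5264 -0.0067  0.0364]
[]
```

{"name": "carry_out", "arguments": {
  "motion": [0.3,0,-0.4,0,-0.0045,0,1,0,0,0,0.005,0,0,1,0,0,0,0.0015,0.003,0,1,0,0,0,0.001,0.007,0,1,0,0,0,0.001,0.007,0,1,0,0,0,0.001,0.007,0,1]
}}

```text
time_s: 11.3
eef_pos: [0.5212, 0.0091, 0.0304]
eef_rot: [0.698, -0.105, 0.701, 0.1]
wrist_force: [-3.8, -3.3, 11.5]
opening: 0.002
```

{"name": "carry_out", "arguments": {
  "motion": [0,0,0,0.001,0.005,0,1,0,0,0,-0.007,0,0,1,0,0,0.5,0,-0.024,0,1,0,0,0,0,-0.005,0,1]
}}

```text
time_s: 11.7
eef_pos: [0.5269, -0.0112, 0.0373]
eef_rot: [0.697, -0.104, 0.702, 0.104]
wrist_force: [0.7, -0.4, 0.7]
opening: 0.001
```

Run:
```python
from h import *
delta([*jp(J,-.065,-.031),.031],.2905)
```

```text
turn [ 0.29 -0.37 -0.12] shift [ 0.0063 -0.      0.0007] t 11.7 F [ 0.7 -0.4  0.7] pos [ 0.5269 -0.0112  0.0373]
```

Well positioned now. Stroke 6, then check.

{"name": "carry_out", "arguments": {
  "motion": [0.3,-0.3,0,0.006,0,0,1,0,0,0,0.0015,0.003,0,1,0,0,0,0.001,0.007,0,1,0,0,0,0.001,0.007,0,1,0,0,0,0.001,0.007,0,1]
}}

```text
time_s: 12.2
eef_pos: [0.5211, 0.0088, 0.0303]
eef_rot: [0.7, -0.104, 0.7, 0.099]
wrist_force: [-3.9, -2.5, 11.3]
opening: 0.004
```

{"name": "carry_out", "arguments": {
  "motion": [0,0,0,0.001,0.005,0,1,0,0,0,-0.007,0,0,1,0,0,0.5,0,-0.025,0,1,0,0,0,0,-0.005,0,1]
}}

```text
time_s: 12.6
eef_pos: [0.5263, -0.0113, 0.037]
eef_rot: [0.698, -0.102, 0.701, 0.104]
wrist_force: [1.0, -0.0, -0.8]
opening: -0.001
```

Run:
```python
from h import *
delta([*jp(J,-.066,-.031),.031],.2905)
im,o=findhole();print(o);cv2.imwrite('pics/w9.png',cv2.resize(im[150:270,200:340],(420,360)))
```

```text
turn [ 0.13 -0.16 -0.23] shift [ 0.006  -0.0001  0.0004] t 12.6 F [ 1.  -0.  -0.8] pos [ 0.5263 -0.0113  0.037 ]
[]
```

{"name": "carry_out", "arguments": {
  "motion": [0.2,0,0,0.006,0,0,1,0,0,0,0.0015,0.003,0,1,0,0,0,0.001,0.007,0,1,0,0,0,0.001,0.007,0,1,0,0,0,0.001,0.007,0,1]
}}

```text
time_s: 13.15
eef_pos: [0.52, 0.0094, 0.0303]
eef_rot: [0.698, -0.104, 0.701, 0.1]
wrist_force: [-4.6, -2.0, 12.3]
opening: -0.003
```

{"name": "carry_out", "arguments": {
  "motion": [0,0,0,0.001,0.005,0,1,0,0,0,-0.007,0,0,1]
}}

```text
time_s: 13.35
eef_pos: [0.5169, 0.0161, 0.036]
eef_rot: [0.698, -0.104, 0.702, 0.101]
wrist_force: [-1.2, 0.0, -0.3]
opening: 0.003
```

Run:
```python
from h import *
delta([*jp(J,-.066,-.031),.031],.2905)
im,o=findhole();print(o);cv2.imwrite('pics/w10.png',cv2.resize(im[150:270,200:340],(420,360)))
```

```text
turn [-0.03 -0.36  0.21] shift [ 0.0051 -0.029   0.0015] t 13.35 F [-1.2  0.  -0.3] pos [0.5169 0.0161 0.036 ]
[]
```

View pics/w10.png

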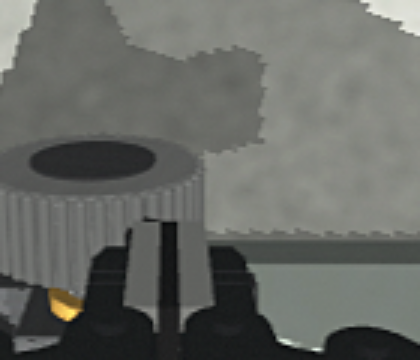

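The hole doesn't show here: the finger covers the right part of the rim and the crop cuts off the left. I'll move the finger back and measure.

{"name": "carry_out", "arguments": {
  "motion": [0,0,0,0,-0.029,0,1,0,0,0,0,-0.004,0,1]
}}

```text
time_s: 13.6
eef_pos: [0.5276, -0.0149, 0.038]
eef_rot: [0.698, -0.105, 0.701, 0.101]
wrist_force: [0.1, 0.8, 0.6]
opening: 0.001
```

Run:
```python
from h import *
delta([*jp(J,-.066,-.031),.031],.2905)
im,o=findhole();print(o);cv2.imwrite('pics/w11.png',cv2.resize(im[150:270,200:340],(420,360)))
g=im.max(2);T=campose('wrist')
n,l,st,ce=cv2.connectedComponentsWithStats((g<60).astype(np.uint8))
for i in range(1,n):
    if 15<st[i,4]<600 and 180<ce[i][1]<260 and 210<ce[i][0]<340: print(ce[i],st[i],hole(ce[i],T))
```

```text
turn [ 0.14 -0.23  0.26] shift [0.007  0.0037 0.0001] t 13.6 F [0.1 0.8 0.6] pos [ 0.5276 -0.0149  0.038 ]
[(array([302.6, 226.4]), np.int32(134), array([33.2, -3.1]))]
[279.56416465 200.39709443] [259 195  42  12 413] (np.float64(-2.2227696620436936), np.float64(-20.68127057977241))
[302.66428571 226.4       ] [297 219  13  15 140] (np.float64(33.36596791030841), np.float64(-3.130360331485295))
```

Hole at +33° and backed 3.6 mm: total 431° (1.2 turns), about 61.6° per stroke. 289° remain: four more strokes, then a trim.

{"name": "carry_out", "arguments": {
  "motion": [0.1,0,0.2,0,0.004,-0.002,1,0,0,0,0.006,0,0,1,0,0,0,0.0015,0.003,0,1,0,0,0,0.001,0.007,0,1,0,0,0,0.001,0.007,0,1,0,0,0,0.001,0.007,0,1]
}}

```text
time_s: 14.25
eef_pos: [0.5169, 0.0106, 0.0304]
eef_rot: [0.698, -0.106, 0.701, 0.1]
wrist_force: [-4.2, -1.4, 9.8]
opening: -0.001
```

{"name": "carry_out", "arguments": {
  "motion": [0,0,0,0.001,0.005,0,1,0,0,0,-0.007,0,0,1,0,0,0.4,0,-0.025,0,1,0,0,0,0,-0.005,0,1]
}}

```text
time_s: 14.65
eef_pos: [0.5228, -0.0103, 0.0369]
eef_rot: [0.697, -0.105, 0.702, 0.105]
wrist_force: [0.3, 0.3, -0.6]
opening: 0.002
```

Run:
```python
from h import *
delta([*jp(J,-.069,-.031),.031],.2905)
print(findhole()[1])
```

```text
turn [ 0.37 -0.43 -0.08] shift [ 0.0059 -0.002   0.0005] t 14.65 F [ 0.3  0.3 -0.6] pos [ 0.5228 -0.0103  0.0369]
[]
```

{"name": "carry_out", "arguments": {
  "motion": [0.3,-0.4,0,0,-0.001,0,1,0,0,0,0.006,0,0,1,0,0,0,0.0015,0.003,0,1,0,0,0,0.001,0.007,0,1,0,0,0,0.001,0.007,0,1,0,0,0,0.001,0.007,0,1]
}}

```text
time_s: 15.3
eef_pos: [0.5167, 0.0093, 0.0304]
eef_rot: [0.7, -0.105, 0.7, 0.1]
wrist_force: [-3.4, -2.7, 11.6]
opening: 0.001
```

{"name": "carry_out", "arguments": {
  "motion": [0,0,0,0.001,0.005,0,1,0,0,0,-0.007,0,0,1,0,0,0.4,0,-0.025,0,1,0,0,0,0,-0.005,0,1]
}}

```text
time_s: 15.7
eef_pos: [0.5226, -0.0119, 0.037]
eef_rot: [0.699, -0.104, 0.7, 0.105]
wrist_force: [0.3, 0.8, 0.3]
opening: 0.002
```

{"name": "carry_out", "arguments": {
  "motion": [0.2,0,0,0,-0.001,0,1,0,0,0,0.006,0,0,1,0,0,0,0.0015,0.003,0,1,0,0,0,0.001,0.007,0,1,0,0,0,0.001,0.007,0,1,0,0,0,0.001,0.007,0,1]
}}

```text
time_s: 16.3
eef_pos: [0.517, 0.0066, 0.0303]
eef_rot: [0.699, -0.106, 0.7, 0.1]
wrist_force: [-4.8, -3.0, 12.5]
opening: 0.0
```

{"name": "carry_out", "arguments": {
  "motion": [0,0,0,0.001,0.005,0,1,0,0,0,-0.007,0,0,1,0,0,0.4,0,-0.025,0,1,0,0,0,0,-0.005,0,1]
}}

```text
time_s: 16.7
eef_pos: [0.5229, -0.0142, 0.0373]
eef_rot: [0.698, -0.105, 0.701, 0.104]
wrist_force: [-0.4, 0.1, -0.3]
opening: -0.002
```

Run:
```python
from h import *
delta([*jp(J,-.070,-.031),.031],.2905)
print(findhole()[1])
```

```text
turn [ 0.41 -0.27  0.03] shift [0.0062 0.0017 0.0005] t 16.7 F [-0.4  0.1 -0.3] pos [ 0.5229 -0.0142  0.0373]
[]
```

{"name": "carry_out", "arguments": {
  "motion": [0.4,-0.2,0,0,0.002,0,1,0,0,0,0.006,0,0,1,0,0,0,0.0015,0.003,0,1,0,0,0,0.001,0.007,0,1,0,0,0,0.001,0.007,0,1,0,0,0,0.001,0.007,0,1]
}}

```text
time_s: 17.35
eef_pos: [0.5159, 0.0092, 0.0303]
eef_rot: [0.699, -0.106, 0.7, 0.1]
wrist_force: [-0.3, -0.9, 8.0]
opening: 0.001
```

{"name": "carry_out", "arguments": {
  "motion": [0,0,0,0.001,0.005,0,1,0,0,0,-0.007,0,0,1]
}}

```text
time_s: 17.55
eef_pos: [0.5133, 0.0156, 0.0359]
eef_rot: [0.699, -0.106, 0.7, 0.1]
wrist_force: [-0.6, 1.0, 0.2]
opening: 0.001
```

Run:
```python
from h import *
delta([*jp(J,-.070,-.031),.031],.2905)
im,o=findhole();print(o);cv2.imwrite('pics/w12.png',cv2.resize(im[150:270,170:310],(420,360)))
```

```text
turn [ 0.12 -0.18  0.45] shift [ 0.0052 -0.0296  0.001 ] t 17.55 F [-0.6  1.   0.2] pos [0.5133 0.0156 0.0359]
[]
```

{"name": "carry_out", "arguments": {
  "motion": [0.1,-0.2,0.4,0,-0.022,0,1,0,0,0,0,-0.002,0,1,0,0,0,0.0055,0,0,1,0,0,0,0.0015,0.002,0,1,0,0,0,0.001,0.006,0,1,0,0,0,0.001,0.004,0,1]
}}

```text
time_s: 18.2
eef_pos: [0.5185, 0.0029, 0.0304]
eef_rot: [0.7, -0.105, 0.699, 0.101]
wrist_force: [-5.7, -4.3, 14.8]
opening: -0.003
```

{"name": "carry_out", "arguments": {
  "motion": [0,0,0,-0.007,0,0,1,0,0,0,0,0.018,0,1]
}}

```text
time_s: 18.4
eef_pos: [0.5138, 0.0202, 0.0378]
eef_rot: [0.701, -0.105, 0.698, 0.101]
wrist_force: [-0.1, 1.2, 0.3]
opening: -0.001
```

Run:
```python
from h import *
delta([*jp(J,-.070,-.025),.031],.2905)
im,o=findhole();print(o);cv2.imwrite('pics/w13.png',cv2.resize(im[150:270,170:310],(420,360)))
g=im.max(2);T=campose('wrist')
n,l,st,ce=cv2.connectedComponentsWithStats((g<60).astype(np.uint8))
for i in range(1,n):
    if 8<st[i,4]<600 and 180<ce[i][1]<260 and 150<ce[i][0]<340: print(ce[i],st[i],hole(ce[i],T))
```

```text
turn [0.06 0.16 0.38] shift [ 0.007  -0.0278 -0.0008] t 18.4 F [-0.1  1.2  0.3] pos [0.5138 0.0202 0.0378]
[(array([190.2, 222.8]), np.int32(28), array([-32.2,  -9.7]))]
[224.74170616 201.25829384] [205 195  41  13 422] (np.float64(18.73806048543254), np.float64(-24.045259210019854))
[190.48648649 222.91891892] [189 217   4  12  37] (np.float64(-31.70916678229125), np.float64(-9.691791855823732))
```

View pics/w13.png

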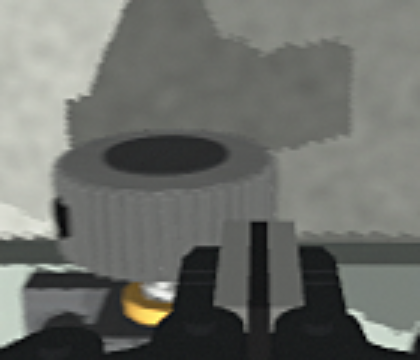

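The hole shows at the left silhouette (61,218), about −60°. The arm was still settling, so I'll re-measure with a fresh frame.

Run:
```python
from h import *
for k in range(2):
    print(ctrl.get_obs()['eef_pos']);im,o=findhole();print(o)
g=im.max(2);T=campose('wrist')
# silhouette check: angles at left/right rim edges of crop
for u in (170+55/3,170+61/3,170+275/3): print(hole((u,150+218/3),T))
```

```text
[0.51140105 0.02349333 0.03675987]
[(array([182.7, 225.4]), np.int32(43), array([-55.8,  -5.5]))]
[0.51128213 0.02273806 0.03639704]
[(array([183.5, 226. ]), np.int32(44), array([-58.1,  -4.5]))]
(np.float64(-41.400004494449206), np.float64(-9.038690977197216))
(np.float64(-36.820637730052), np.float64(-9.54823892623141))
None
```

{"name": "carry_out", "arguments": {
  "motion": [0,0,0.3,0,-0.028,0,1,0,0,0,0,0,0,1,0,0,0,0.006,0,0,1,0,0,0,0.0015,0.002,0,1,0,0,0,0.001,0.007,0,1]
}}

```text
time_s: 19.05
eef_pos: [0.5175, 0.001, 0.0296]
eef_rot: [0.699, -0.106, 0.7, 0.103]
wrist_force: [-6.7, -5.8, 19.1]
opening: -0.003
```

{"name": "carry_out", "arguments": {
  "motion": [0,0,0,-0.008,0,0,1,0,0,0,0,0.012,0,1,0,0,0,0,0,0,1,0,0,0,0,0,0,1]
}}

```text
time_s: 19.45
eef_pos: [0.5128, 0.0148, 0.0367]
eef_rot: [0.698, -0.106, 0.7, 0.104]
wrist_force: [0.2, -0.3, 0.2]
opening: -0.003
```

Run:
```python
from h import *
for k in range(3):
    im,o=findhole();print(ctrl.get_obs()['eef_pos'],o)
cv2.imwrite('pics/w14.png',cv2.resize(im[150:270,170:310],(420,360)))
he=np.array(ctrl.camera_params('wrist')['hand_eye'])
T=np.eye(4);T[:3,:3]=Rt([.699,-.103,.700,.103]).as_matrix();T[:3,3]=[.5232,-.0118,.053]
print('w3 hole',hole((249,223),T@he))
i2=cv2.imread('pics/w2.png');i2=cv2.resize(i2,(320,264),interpolation=cv2.INTER_AREA);g=i2.max(2)
sub=(g[146:166,140:170]<55);ys,xs=np.where(sub);print('w2 hole px',xs.mean()+240,ys.mean()+206,len(xs))
```

```text
[0.51248214 0.01487941 0.03646631] [(array([201.2, 229.5]), np.int32(101), array([-39.6,  -5.9]))]
[0.51259678 0.01458643 0.03651582] [(array([201. , 230.3]), np.int32(102), array([-41.3,  -5.2]))]
[0.51284422 0.01437109 0.03667275] [(array([201.4, 230.2]), np.int32(105), array([-41.5,  -5. ]))]
w3 hole (np.float64(-39.55687968768698), np.float64(-1.314204666079681))
w2 hole px 252.42592592592592 216.28703703703704 108
```

Screw is at two turns: hole −40° now, −38/−40° at the start, and backed about 6 mm. Next, go behind the profile's tail.

{"name": "carry_out", "arguments": {
  "motion": [0,0,0,-0.04,0,0,1,0,0,0,-0.03,-0.01,0.01,1,0,0,0,0,-0.035,0.022,1,0,0,0,0,-0.035,0.022,1,0,0,0,0,-0.035,0.022,1,0,0,0,0,-0.03,0.015,1,0,0,0,0,0,0,1]
}}

```text
time_s: 20.3
eef_pos: [0.6447, -0.1014, 0.1051]
eef_rot: [0.696, -0.106, 0.702, 0.104]
wrist_force: [-0.6, 0.4, -0.0]
opening: -0.001
```

Run:
```python
from h import *
delta([*jp(J,.022,-.155),.010],.2905)
for k in range(2):
    im=ctrl.camera('wrist'); T=campose('wrist')
    for t in ['profile_tail','profile_lead','stop_face','screw_head']:
        for d in ctrl.landmark_of('wrist',t)[:3]:
            p=(T@np.r_[d['point'],1])[:3];e=p[:2]-J[:2];c,s=np.cos(J[2]),np.sin(J[2])
            print(t,round(d['conf'],2),'jig mm',np.round([1e3*(c*e[0]+s*e[1]),1e3*(-s*e[0]+c*e[1]),1e3*p[2]],1))
cv2.imwrite('pics/w15.png',im)
```

```text
turn [ 0.43 -0.47  0.03] shift [ 0.0951 -0.0038  0.0014] t 20.3 F [-0.6  0.4 -0. ] pos [ 0.6447 -0.1014  0.1051]
profile_tail 0.91 jig mm [  26.6 -117.8   38.2]
profile_tail 0.71 jig mm [-113.2 -354.4   14.8]
profile_tail 0.71 jig mm [-32.9 -17.6  53.2]
profile_lead 0.88 jig mm [  24.5 -303.9   15.4]
profile_lead 0.83 jig mm [25.  35.3 34.2]
screw_head 0.92 jig mm [-75.9 -17.9  32.7]
screw_head 0.42 jig mm [  20.3 -117.8   36.8]
profile_tail 0.75 jig mm [-115.  -357.9   14.2]
profile_tail 0.66 jig mm [  27.5 -115.4   35.3]
profile_lead 0.92 jig mm [  26.2 -305.3   17.7]
profile_lead 0.67 jig mm [29.2 32.1 37.9]
screw_head 0.84 jig mm [-72.2 -20.3  36.5]
screw_head 0.28 jig mm [ 1.1 -0.4 -0.6]
```

View pics/w15.png

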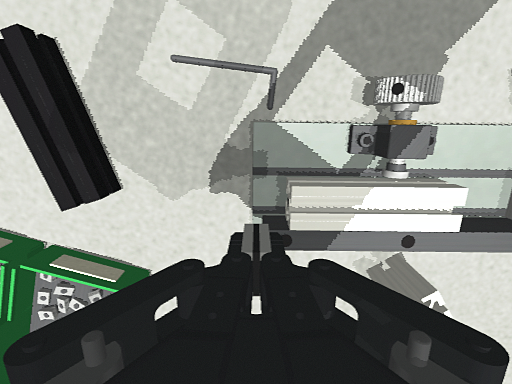

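View: profile's tail at (288,205), stop out of view right, and the pad at (397,172) now clear of the profile. The fingers are behind the tail, so I'll descend there.

{"name": "carry_out", "arguments": {
  "motion": [0.4,-0.4,0,0.03,-0.004,0.003,1,0,0,0,0.035,0,0,1,0,0,0,0.02,0,0,1]
}}

```text
time_s: 21.1
eef_pos: [0.6503, -0.1003, 0.0246]
eef_rot: [0.702, -0.106, 0.697, 0.103]
wrist_force: [-0.2, 0.2, -0.8]
opening: 0.002
```

{"name": "carry_out", "arguments": {
  "motion": [0,0,0,0.008,0,0,1,0,0,0,0,0,0,1]
}}

```text
time_s: 21.3
eef_pos: [0.6479, -0.0991, 0.0133]
eef_rot: [0.7, -0.105, 0.698, 0.104]
wrist_force: [-0.8, 0.6, 0.0]
opening: -0.0
```

Run:
```python
from h import *
delta([*jp(J,.024,-.137),.010],.2905)
```

```text
turn [0.36 0.16 0.13] shift [ 0.0033  0.0129 -0.001 ] t 21.3 F [-0.8  0.6  0. ] pos [ 0.6479 -0.0991  0.0133]
```

{"name": "carry_out", "arguments": {
  "motion": [0.3,0.1,0,0.004,0.006,0,1,0,0,0,0,0.006,0,1,0,0,0,0,0.005,0,1]
}}

```text
time_s: 21.6
eef_pos: [0.6447, -0.0825, 0.0121]
eef_rot: [0.701, -0.104, 0.698, 0.101]
wrist_force: [0.1, -0.7, 1.1]
opening: 0.003
```

{"name": "carry_out", "arguments": {
  "motion": [0,0,0,0,0.005,0,1,0,0,0,0,0.005,0,1,0,0,0,0,0.005,0,1]
}}

```text
time_s: 21.9
eef_pos: [0.6414, -0.0671, 0.0142]
eef_rot: [0.702, -0.105, 0.697, 0.1]
wrist_force: [0.1, -2.1, -0.6]
opening: -0.001
```

{"name": "carry_out", "arguments": {
  "motion": [0,0,0,0,0.005,0,1,0,0,0,0,0.005,0,1,0,0,0,0,0.005,0,1]
}}

```text
time_s: 22.2
eef_pos: [0.6369, -0.0516, 0.0145]
eef_rot: [0.703, -0.105, 0.696, 0.1]
wrist_force: [0.5, -0.6, -0.2]
opening: 0.0
```

Run:
```python
from h import *
delta([*jp(J,.024,-.05),.010],.2905)
ctrl.camera('wrist'); T=campose('wrist')
for t in ['profile_tail','profile_lead','stop_face']:
    for d in ctrl.landmark_of('wrist',t)[:3]:
        p=(T@np.r_[d['point'],1])[:3];e=p[:2]-J[:2];c,s=np.cos(J[2]),np.sin(J[2])
        print(t,round(d['conf'],2),'jig mm',np.round([1e3*(c*e[0]+s*e[1]),1e3*(-s*e[0]+c*e[1]),1e3*p[2]],1))
```

```text
turn [0.05 0.44 0.45] shift [ 0.004   0.0512 -0.0041] t 22.2 F [ 0.5 -0.6 -0.2] pos [ 0.6369 -0.0516  0.0145]
profile_tail 0.7 jig mm [ 24.9 -91.6  36.9]
```

{"name": "carry_out", "arguments": {
  "motion": [0,0.4,0.4,0.003,0.006,-0.003,1,0,0,0,0.001,0.006,-0.001,1,0,0,0,0,0.006,-0.0005,1,0,0,0,0,0.006,-0.0005,1,0,0,0,0,0.006,-0.0005,1,0,0,0,0,0.006,-0.0005,1]
}}

```text
time_s: 23.0
eef_pos: [0.6211, -0.0184, 0.0108]
eef_rot: [0.701, -0.103, 0.699, 0.101]
wrist_force: [-0.2, -1.5, 1.3]
opening: 0.001
```

Run:
```python
from h import *
delta([*jp(J,.024,-.05),.010],.2905)
```

```text
turn [-0.03  0.13  0.13] shift [0.0008 0.0148 0.0015] t 23.0 F [-0.2 -1.5  1.3] pos [ 0.6211 -0.0184  0.0108]
```

{"name": "carry_out", "arguments": {
  "motion": [0,0,0,0,0.005,0,1,0,0,0,0,0.005,0,1]
}}

```text
time_s: 23.2
eef_pos: [0.6177, -0.0075, 0.0108]
eef_rot: [0.7, -0.103, 0.699, 0.102]
wrist_force: [0.6, -1.1, 0.3]
opening: -0.004
```

{"name": "carry_out", "arguments": {
  "motion": [0,0,0,0,0.003,0,1]
}}

```text
time_s: 23.3
eef_pos: [0.6184, -0.0062, 0.0115]
eef_rot: [0.702, -0.105, 0.698, 0.1]
wrist_force: [6.8, -16.4, -0.2]
opening: 0.004
```

{"name": "carry_out", "arguments": {
  "motion": [0,0,0,0,0.003,0,1]
}}

```text
time_s: 23.4
eef_pos: [0.6194, -0.0062, 0.0124]
eef_rot: [0.703, -0.107, 0.697, 0.099]
wrist_force: [3.7, -15.4, -0.7]
opening: -0.0
```

{"name": "carry_out", "arguments": {
  "motion": [0,0,0,0,0.003,0,1]
}}

```text
time_s: 23.5
eef_pos: [0.6201, -0.0063, 0.0131]
eef_rot: [0.703, -0.109, 0.696, 0.097]
wrist_force: [3.2, -11.5, -0.4]
opening: -0.001
```

Firm stop (~15 N) where the profile should meet the end stop. Backing off, then lifting clear and checking.

{"name": "carry_out", "arguments": {
  "motion": [0,0,0,0,-0.008,-0.002,1,0,0,0,0,-0.02,0,1,0,0,0,0,0,0,1,0,0,0,-0.04,0,0,1,0,0,0,-0.045,0,0,1,0,0,0,-0.045,0,0,1,0,0,0,-0.02,0.03,-0.03,1,0,0,0,0,0.03,-0.03,1,0,0,0,0,0,0,1]
}}

```text
time_s: 24.4
eef_pos: [0.5457, 0.0077, 0.1645]
eef_rot: [0.701, -0.104, 0.699, 0.098]
wrist_force: [0.1, -0.0, 0.3]
opening: -0.005
```

Run:
```python
from h import *
print(np.round(ctrl.get_obs()['eef_pos'],3))
for cam in ('wrist','wrist','top'):
    im=ctrl.camera(cam); T=campose(cam)
    if cam=='wrist': cv2.imwrite('pics/w16.png',cv2.resize(im,None,fx=1.5,fy=1.5)); 
    for t in ['profile_tail','profile_lead','stop_face','screw_head']:
        for d in ctrl.landmark_of(cam,t)[:4]:
            p=(T@np.r_[d['point'],1])[:3];e=p[:2]-J[:2];c,s=np.cos(J[2]),np.sin(J[2])
            q=np.round([1e3*(c*e[0]+s*e[1]),1e3*(-s*e[0]+c*e[1]),1e3*p[2]],1)
            if abs(q[0])<90 and abs(q[1])<160: print(cam,t,round(d['conf'],2),q)
print(findhole()[1])
```

```text
[0.546 0.008 0.165]
wrist profile_tail 0.73 [ 28.1 -43.6  36.2]
wrist profile_lead 0.88 [ 27.1 104.5  39.4]
wrist stop_face 0.88 [ 27.2 107.5  32.1]
wrist screw_head 0.94 [-70.1 -24.2  33.8]
wrist profile_tail 0.64 [ 26.1 -40.3  38.2]
wrist profile_lead 0.67 [ 24.  106.2  35.3]
wrist stop_face 0.59 [ 23.8 108.1  31.5]
wrist screw_head 0.85 [-76.9 -18.1  33.2]
top profile_lead 0.47 [ 23.2 111.5  36.2]
top stop_face 0.58 [ 26.3 110.6  33.8]
top screw_head 0.54 [-70.5 -18.4  37.5]
[(array([243.6, 152.4]), np.int32(39), array([-41.5,  -4.8]))]
```

View pics/w16.png

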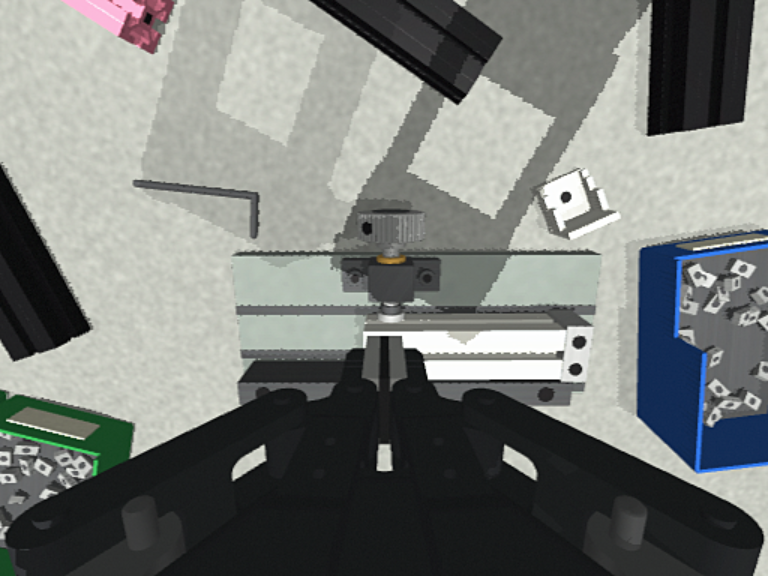

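The profile's leading end meets the stop at (563,350) with no visible gap. The screw's hole is at (367,228), as at the start, and the bystanders haven't moved.

```bash
python3 -c "
from h import *
print(ctrl.hand_in(), ctrl.get_obs()['time_s'])"
```

```text
the job is handed in; nothing more can be done
the job is handed in; nothing more can be done
```

I loosened the screw by about two turns with 11 fingertip strokes and two short trims. I then pushed the freed profile along the fence to the end stop, backed the arm off clear, and handed the job in at about 25 s.

**Screw:** the tommy-bar hole is at about −41°, against −38° to −40° at the start. That makes about 720° in total, within a few degrees. The head has backed off about 6 mm, as two turns should give.

**Profile:** it stopped firmly at about 15 N. The last picture shows its end against the stop with no visible gap, and it lies along the fence. The network put the profile's end 1–3 mm short of the stop face in two wrist views, and about 1 mm past it in the top view. That is within its roughly 4 mm error.

**Surroundings:** the offcut was hidden behind the gripper in the last picture. The other loose things around the jig and the look-alikes in view looked unmoved.

**Disagreements:**
- The fingertips touched about 30 mm short of the reported TCP, so I went by contact force instead.
- Rolling force was mostly 10–15 N, with one trim reading of about 19 N, above the 5–15 N suggested.
- There was a steady sideways force of about 5 N along the screw axis while rolling, which I could not explain.

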